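# Eject the mixer's battery pack and trap it

## Robot

A 7-joint arm with a two-finger parallel gripper is mounted at the origin on the work surface. World frame = base frame: x ahead of the robot, y to its left, z up, the work surface at z = 0. Lengths are in m, angles in rad, forces in N, time in s.
With the tool pointing down it reaches from about 0.35 to 0.9 m from the base axis. Payload 8.1 kg.
Tool frame: the origin (TCP) lies midway between the tips of the shut fingers; the grasp point (between the pads) lies arm.grip_point_offset behind it (arm.grip_point_offset is the distance from the TCP to the grasp point, in m); y points along the fingers, z is the direction in which the jaws open and shut, and the axes are right-handed (so a half turn about y gives the same grasp; the last joint's range is limited). The gripper opens to 92 mm and grips with 3 to 60 N. Pads are 19 mm wide; open, the fingers measure 130 mm over their backs; the gripper's body (75 mm by 190 mm) begins 47 mm behind the grasp point.
Start: joints at [-1.264, 0.434, 0.025, 1.573, -0.012, 1.134, -0.075], TCP at [0.249, 0.573, 0.227] pointing down, gripper open.
Joint ranges: [-2.62, 2.62], [-0.44, 2.09], [-1.27, 1.32], [0.08, 2.57], [-1.32, 4.46], [0.12, 2], [-2.74, 2.74]. Speed limits (rad/s): [2.22, 2.22, 3.01, 3.01, 3.14, 3.14, 3.14].

## Interface

Orientations are given as a rotation vector (axis times angle).
In Python, from cell import arm, get_image, camera_info gives the robot as it stands.
- The arm moves only by the tool carry_out, never from a script. Its argument "steps" is one flat list of numbers, 5 for each row, row after row: the opening, from 0 (shut) to 1 (fully open), then the shift along the world's x, y, z in units of 0.1 m (1.0 is 0.1 m), then the turn about the world's z in units of 45 degrees (1.0 is 45 degrees). In form: [hand, dx, dy, dz, spin, hand, dx, dy, dz, spin, ...]. A call has 1 to 12 rows; each row is the pose to reach, as a shift and turn from the pose commanded when the call began; what a row does not reach only later rows make up. A row lasts 1/10 s, in which the tool goes at most 50 mm and 8.59 degrees, less where a joint would pass 70% of its speed; a pose out of reach is approached as far as the arm can. A call with a number of a shift or a turn outside -1 to 1 is refused whole. A call with a gripper value outside its range is refused whole. The fingers move at their own pace and stop on an object; "grip_force" is the grip in N (left out, the last holds). Time passes only in rows, so rows that repeat a pose let the fingers close. It gives the time, the measured TCP pose, the force and the opening at its end, in the units of the state.
- arm.observe(): the state, without advancing time (a new reading comes with each control period).
- get_image(name): name is "side" or "top" or "wrist"; returns (picture, depth): 384x512x3 uint8, red, green, blue; 384x512 float32, m along the optical axis (not along the pixel's ray), 0 where there is no reading.
- camera_info(name): a dict with "fovy" (degrees; the focal length in pixels is half the picture's height over the tangent of half this angle, whatever the lens; pixels are square), "cx", "cy" (the principal point, pixels), "R" (3x3) and "t" (3): a world point X has camera coordinates R X + t; the wrist camera has in their place "tool_from_camera" (4x4, takes a point from camera to tool coordinates, whose origin is the TCP and whose axes are the tool frame's). Camera axes: x right, y down, z forward; pixel columns grow to the right and rows downward; lengths in m; the calibration is good to about 2 mm. A picture is of the moment at which its call begins: read the wrist's pose just before it. camera_info takes no time and is no camera call.
- arm.sign_off(): hands the job in, once; it reports no verdict.
The state is a dict: "clock": time; "joints": joint angles; "dq": joint speeds; "joint_efforts": joint torques, N m; "position": TCP position; "ee_rot": TCP orientation; "force": force on the tool from outside, world axes, zero at the start; "ft_torque": the same for the moment, N m; "width": opening from 0.0 (shut) to 1.0 (fully open).
Only numpy, scipy, OpenCV 4.12 (cv2) and the standard library are available. Lean on these libraries where they do the work, as an engineer would, in place of code of your own. Each camera call takes 0.05 s, during which the arm holds its last target. There are 200 camera calls.

## Task

The cordless mixer lies upside down with its battery pack caught in the guide on its base plate. Press the ejector paddle down with one finger, and with the other finger trap the spring-driven pack in the guide once it has popped past its catch and before its front runs out over the edge of the base plate; finish while still holding it there with that finger. Do not lift the pack, and leave everything else as it lies.

Things in the scene. Friction and masses are not known exactly. Their poses are not given: they have to be found in the camera images.
- mixer: Cordless mixer base, fixed, upside down: white box 190 (own x) x 280 (y) x 80 mm high, metal base plate on top. Origin: centre of its underside on the worktop, z up. A battery guide with two white rails runs along own y, its axis at x = +20 mm. A white spring housing (70 x 115 mm, top at z = 122 mm) closes its +y end. Three rubber feet 10 mm high stand at the plate's corners.
- guide_end (a point): Middle of the guide's open end, on its floor (the base plate), at the plate's edge: x = 20, y = -138, z = 80 mm in the mixer's frame. The guide is open at the top; its rails are 5 mm thick, 14 mm high and 51 mm apart inside, and end here.
- pack: Battery pack in the guide: loose black block 48 (x) x 64 (y) x 30 mm high, about 110 g. Origin: centre of its underside; axes as the mixer's. It starts at x = 20, y = -30, z = 80 mm in the mixer's frame, its front (-y) face at y = -62 mm against the catch. Released, it is driven to the mixer's -y and over the edge in under a second: have the trapping finger in the guide beforehand.
- catch (a joint): Ejector catch and paddle, one grey part: 0 at the start, grows as it is pressed straight down, at most 0.012 m. Its sill (6 mm thick, 6 mm above the guide's floor, at y = -62 to -68 mm of the mixer) holds the pack until about 0.006 m. It takes about 3 to 6 N and stays down where it is left.
- paddle (a point): Top centre of the paddle: grey pad 34 (mixer's x) x 32 mm (y) beside the guide, at the start at x = -40, y = -102, z = 98 mm in the mixer's frame: 60 mm sideways from the guide's axis, 40 mm ahead of the pack's front, 18 mm above the guide's floor. Fully pressed it is still 6 mm above that floor, so a fingertip level with it clears the floor and blocks the pack.
- pusher (a joint): Travel in m of the spring pusher, a grey plate behind the pack, towards the mixer's -y: 0 with the pack caught, then equal to the pack's travel while it pushes, at most 0.116. It pushes with about 5 N at first, 3.5 N later, at 0.1 to 0.2 m/s, and does not stop pushing.
- spare_pack: Bystander: an identical pack lying on the worktop off the open end of the guide, 48 x 64 x 30 mm. Origin: centre of underside.
- mug: Bystander: blue mug, 80 mm across, 95 mm high, beyond the mixer. Origin: centre of underside.
- jar: Bystander: glass jar with a steel lid, 64 mm across, 85 mm high, beyond the mixer. Origin: centre of underside.
- screwdriver: Bystander: screwdriver with a black handle, 190 mm long, lying on the worktop beyond the spring-housing end (+y) of the mixer.
- tape: Bystander: grey roll of tape lying flat on the worktop beyond the mixer, between mug and jar, 72 mm across, 22 mm high. Origin: centre of underside.
- dish: Bystander: small steel screw dish, 50 mm across, 14 mm high, standing on the base plate beside the spring housing. Origin: centre of underside.
- foot: Bystander: loose rubber foot, 22 mm across, 12 mm high, standing on the base plate between dish and paddle, 70 mm or more from the paddle's centre. Origin: centre of underside.

How it is judged:
On the way, in this order (a step that is already met when the one before it is completed fails the run):
1. the ejector paddle is pressed down (value of joint catch above 0.003 m).
2. the pack has popped past the catch and is trapped in the guide by a finger (y of pack in the frame of mixer between -0.106 and -0.04 m and contact force between the fingers and pack above 0.4 N), for 0.2 s.
At the end, for the whole second after the job is handed in: Catch pressed more than 4 mm; the pack lies flat in its guide (tilt under 0.12 rad, underside within 6 mm of the plate), at rest, 10 to 76 mm out from where it was caught (past the catch, front not over the plate's edge), and a finger bears on it with more than 0.4 N (all of step 2 and value of joint catch above 0.004 m and z of pack in the frame of mixer between 0.075 and 0.086 m and angle between pack's own z axis and vertical below 0.12 rad and linear speed of pack below 0.02 m/s); the arm keeps its last pose, push and grip.
It fails at once if the pack's front has run out over the edge of the base plate (y of pack in the frame of mixer below -0.107 m).
It fails at once if the pack is lifted off the base plate (z of pack in the frame of mixer above 0.088 m).
It fails at once if a bystander is moved by more than 20 mm (distance of any of spare_pack, mug, jar, screwdriver, tape, dish, foot from where it was at the start of the episode above 0.02 m).
It also fails if it takes over 29 s, if anything falls off the work surface, if the arm or the gripper's body presses on something with over 40 N, if the wrist force passes 120 N, or if a joint passes its speed limit or range.

## Working session

There is one attempt and no reset: what is moved stays moved. The work goes in short steps, Python scripts to look and compute and a tool call to move; the robot and the scene stay as the last step left them, time stands still between calls to the robot, and variables do not carry over. Pictures are saved under pics/ and viewed, about 8 in all and at most 12, crops included, and the job is handed in when it is done.

Besides the shell and the picture viewer there is one more tool, called after "Emit:" as name(argument=value, ...) on one line, values as JSON. carry_out: Moves the arm, as the interface text tells. Shifts and turns lie within -1 to 1; 1 stands for 0.1 m of shift or 45 degrees of turn. Its arguments: {"type":"object","properties":{"steps":{"type":"array","items":{"type":"number"}},"grip_force":{"type":"number"}},"required":["steps"]}

```bash
mkdir -p pics
cat > h.py <<'E'
import numpy as np, cv2
from cell import arm, get_image, camera_info
from scipy.spatial.transform import Rotation as Rn
def snap(n,f):
    s=arm.observe(); p,d=get_image(n); cv2.imwrite(f'pics/{f}.png',p[:,:,::-1]); np.savez(f'pics/{f}.npz',p=p,d=d,pos=s['position'],rot=s['ee_rot']); return p,d
def cam(n,s=None):
    c=camera_info(n); f=192/np.tan(np.radians(c['fovy'])/2)
    if 'R' in c: R=np.array(c['R']);t=np.array(c['t'])
    else:
        T=np.array(c['tool_from_camera']); W=np.eye(4); W[:3,:3]=Rn.from_rotvec(s['rot']).as_matrix(); W[:3,3]=s['pos']
        M=np.linalg.inv(W@T); R=M[:3,:3];t=M[:3,3]
    return f,c['cx'],c['cy'],R,t
def pts(n,d,s=None):
    f,cx,cy,R,t=cam(n,s); v,u=np.mgrid[:384,:512]
    P=np.stack([(u-cx)/f*d,(v-cy)/f*d,d],-1); return (P-t)@R
E
python3 - <<'E'
from h import *
print(arm.observe()); print(arm.grip_point_offset)
for n in('top','side'): 
    snap(n,n+'0'); print(camera_info(n))
a=cv2.imread('pics/top0.png');b=cv2.imread('pics/side0.png')
cv2.imwrite('pics/both.png',np.vstack([a,b])[:, :])
E
```

```text
{'clock': 0.0, 'joints': array([-1.26357746,  0.43521742,  0.02496441,  1.57409782, -0.01158945,
        1.13404168, -0.07510108]), 'dq': array([-0.00108437, -0.00118273, -0.00016263, -0.00014816, -0.00097935,
       -0.00013547,  0.00061694]), 'joint_efforts': array([-1.08710599e-03, -6.67866254e+01,  9.84408706e-01, -3.14431107e+01,
       -6.05298160e-02,  4.36273345e-02,  1.49655743e-04]), 'position': array([0.2488687 , 0.57273747, 0.22594808]), 'ee_rot': array([-1.54839423,  0.3217217 , -0.3214386 ]), 'force': array([ 0.437596  , -0.17722945,  0.03748604]), 'ft_torque': array([-0.02014737, -0.037251  ,  0.03196145]), 'width': 0.9989510119877975}
0.0188
{'fovy': 44.39647722972176, 'cx': 256.7361157897462, 'cy': 192.22508554196813, 'R': array([[ 0.02281291, -0.99973344, -0.00355235],
       [-0.99667504, -0.02246482, -0.07832117],
       [ 0.07822049,  0.00532727, -0.99692185]]), 't': array([0.01222093, 0.6532714 , 1.15660643])}
{'fovy': 47.50602503309053, 'cx': 251.99002721263838, 'cy': 195.39974222719204, 'R': array([[ 0.74564491, -0.66629222,  0.00826677],
       [-0.40297059, -0.46077381, -0.79076052],
       [ 0.53068669,  0.5862953 , -0.61206982]]), 't': array([-0.44922432,  0.35056367,  0.62009316])}
```

View pics/top0.png

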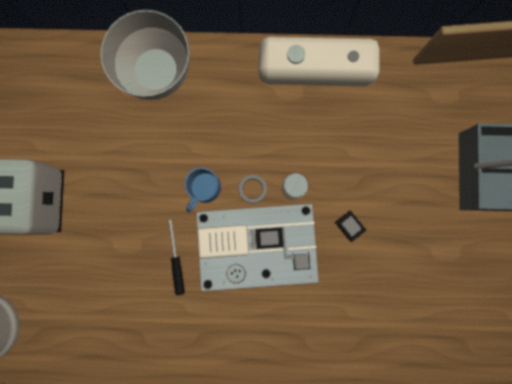

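View pics/side0.png

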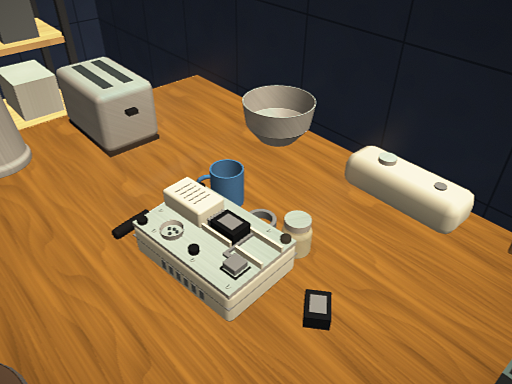

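The top view shows the plate at about u 197–318, v 205–291. The spring housing is on the left (mixer +y is world +y), the pack is near (270,238) and the paddle near (302,262). The side view agrees: the guide's open end points toward the spare pack. Next I fit the plate and the paddle.

Run:
```python
from h import *
L={'top':np.load('pics/top0.npz'),'side':np.load('pics/side0.npz')}
s=arm.observe(); print('tool axes\n',Rn.from_rotvec(s['ee_rot']).as_matrix().round(3))
z=L['top']; P=pts('top',z['d']); m=((P[...,2]>.06)&(P[...,2]<.14)).astype(np.uint8); m[:200]=0;m[:,:190]=0;m[:,330:]=0
n,l,st,_=cv2.connectedComponentsWithStats(m); k=1+st[1:,4].argmax(); q=P[l==k]
print(st[k]); r=cv2.minAreaRect((q[:,:2]*1000).astype(np.float32)); print(r)
print('plate z',np.median(q[:,2]), 'hist',np.histogram(q[:,2],bins=np.arange(.06,.141,.01)))
box=cv2.boxPoints(r)/1000
# own axes: long side = y pointing world +y
e=box-np.roll(box,1,0); y=max(e,key=np.linalg.norm); y/=np.linalg.norm(y); y*=np.sign(y[1]); x=np.array([y[1],-y[0]]); c=np.array(r[0])/1000
print('c',c,'yaw',np.degrees(np.arctan2(x[1],x[0])))
for n in L:
  d=L[n]; P=pts(n,d['d']); X=(P[...,:2]-c)@x; Y=(P[...,:2]-c)@y; Z=P[...,2]
  def rep(t,a):
    print(n,t,a.sum(),'x',np.percentile(X[a],[2,50,98]).round(3),'y',np.percentile(Y[a],[2,50,98]).round(3),'z',np.percentile(Z[a],[5,50,95]).round(3))
  rep('paddle',(abs(X+.04)<.03)&(abs(Y+.102)<.03)&(Z>.091)&(Z<.11))
  rep('pack',(abs(X-.02)<.035)&(abs(Y+.03)<.042)&(Z>.1)&(Z<.13))
  rep('hous',(abs(X-.02)<.06)&(Y>.01)&(Z>.116)&(Z<.13))
  rep('plate',(X<-.05)&(X>-.09)&(abs(Y-.0)<.03)&(Z>.07)&(Z<.09))
```

```text
tool axes
 [[ 0.917 -0.     0.399]
 [-0.399 -0.001  0.917]
 [ 0.    -1.    -0.001]]
[ 197  204  121   87 9207]
((517.8536987304688, 23.584815979003906), (190.30335998535156, 278.69488525390625), 5.510787487030029)
plate z 0.08172208902866952 hist (array([ 132, 2743, 3442,  680,  379,  661, 1170,    0]), array([0.06, 0.07, 0.08, 0.09, 0.1 , 0.11, 0.12, 0.13, 0.14]))
c [0.5178537  0.02358482] yaw 5.5107794
top paddle 210 x [-0.056 -0.039 -0.01 ] y [-0.117 -0.101 -0.085] z [0.094 0.098 0.101]
top pack 648 x [-0.003  0.02   0.043] y [-0.06  -0.025  0.011] z [0.105 0.11  0.113]
top hous 1516 x [-0.013  0.02   0.054] y [0.023 0.079 0.134] z [0.118 0.122 0.125]
top plate 380 x [-0.089 -0.072 -0.051] y [-0.029  0.003  0.029] z [0.077 0.08  0.084]
side paddle 334 x [-0.059 -0.042 -0.011] y [-0.119 -0.104 -0.08 ] z [0.092 0.096 0.098]
side pack 721 x [-0.006  0.014  0.04 ] y [-0.062 -0.032  0.009] z [0.102 0.108 0.11 ]
side hous 1312 x [-0.016  0.018  0.077] y [0.022 0.077 0.616] z [0.117 0.12  0.124]
side plate 431 x [-0.089 -0.073 -0.051] y [-0.029  0.002  0.029] z [0.077 0.079 0.089]
```

Emit:
carry_out(steps=[0.45,0.4,-1,0,-0.2,0.45,0.4,-1,0,-0.2,0.45,0.4,-1,0,-0.2,0.45,0.4,-1,0,-0.2])

```text
clock: 0.5
position: [0.2901, 0.4715, 0.2269]
ee_rot: [-1.525, 0.446, -0.447]
force: [0.1, 0.6, -0.0]
width: 0.7
```

Emit:
carry_out(steps=[0.45,0.4,-1,0,-0.2,0.45,0.4,-1,0,-0.2,0.45,0.4,-1,0,-0.2,0.45,0.4,-1,0,-0.2])

```text
clock: 0.9
position: [0.3294, 0.3732, 0.2269]
ee_rot: [-1.495, 0.567, -0.567]
force: [-0.1, 1.1, 1.8]
width: 0.449
```

Emit:
carry_out(steps=[0.45,0.4,-1,0,-0.2,0.45,0.4,-1,0,-0.2,0.45,0.4,-1,0,-0.2,0.45,0.4,-1,0,-0.2])

```text
clock: 1.3
position: [0.3693, 0.2742, 0.2269]
ee_rot: [-1.458, 0.688, -0.688]
force: [0.4, 0.4, 1.3]
width: 0.449
```

Emit:
carry_out(steps=[0.45,0.4,-1,0,-0.2,0.45,0.4,-1,0,-0.2,0.45,0.4,-1,0,-0.2,0.45,0.4,-1,0,-0.2])

```text
clock: 1.7
position: [0.4095, 0.1746, 0.2268]
ee_rot: [-1.415, 0.808, -0.808]
force: [0.1, 0.4, -0.2]
width: 0.449
```

Emit:
carry_out(steps=[0.45,0.4,-1,0,-0.2,0.45,0.4,-1,0,-0.2,0.45,0.4,-1,0,-0.2,0.45,0.4,-1,0,-0.2])

```text
clock: 2.1
position: [0.4497, 0.0748, 0.2267]
ee_rot: [-1.364, 0.928, -0.928]
force: [0.2, 0.6, -0.6]
width: 0.452
```

Emit:
carry_out(steps=[0.45,0.4,-1,0,-0.2,0.45,0.4,-1,0,-0.2,0.45,0.4,-1,0,-0.2,0.45,0.4,-1,0,-0.2])

```text
clock: 2.5
position: [0.4897, -0.0251, 0.2265]
ee_rot: [-1.305, 1.046, -1.046]
force: [-0.7, 0.3, -0.5]
width: 0.451
```

Emit:
carry_out(steps=[0.45,0.28,-0.54,-0.4,-0.156,0.45,0.28,-0.54,-0.8,-0.156,0.45,0.28,-0.54,-0.8,-0.156,0.45,0.28,-0.54,-0.8,-0.156,0.45,0.28,-0.54,-0.8,-0.156])

```text
clock: 3.0
position: [0.5176, -0.0781, 0.1477]
ee_rot: [-1.253, 1.136, -1.135]
force: [0.2, -0.3, 0.2]
width: 0.449
```

Run:
```python
from h import *
s=arm.observe(); print(s['position'],Rn.from_rotvec(s['ee_rot']).as_matrix().round(3)[:2,2],s['width'],s['force'])
w,_=snap('wrist','w1'); b,_=snap('side','s1')
cv2.imwrite('pics/v1.png',np.hstack([cv2.resize(w,(400,300)),cv2.resize(b[130:340,110:390],(400,300),interpolation=2)])[:,:,::-1])
```

```text
[ 0.51760993 -0.07810008  0.14771306] [0.995 0.099] 0.4488939508252947 [ 0.21874064 -0.34573665  0.24501238]
```

View pics/v1.png

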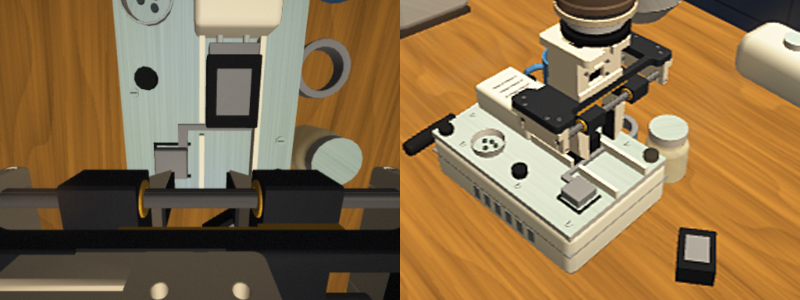

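The wrist view (left half) shows the paddle at (172,160), the pack at (232,90), and finger backs near (178,200) and (240,200). I check the fingertip positions by projecting where they should be.

Run:
```python
from h import *
out=[]
for n,f,cr in(('wrist','w1',(150,384,120,400)),('side','s1',(130,300,190,330))):
    z=np.load(f'pics/{f}.npz'); fl,cx,cy,R,t=cam(n,z); im=z['p'].copy()
    A=Rn.from_rotvec(z['rot']).as_matrix()
    S=3 if n=='wrist' else 5
    r0,r1,c0,c1=cr; g=cv2.resize(im[r0:r1,c0:c1],None,fx=S if n=='side' else 1.8,fy=S if n=='side' else 1.8,interpolation=2); S=5 if n=='side' else 1.8
    for off,col in((-.030,(255,0,0)),(.030,(0,255,0)),(-.0207,(255,255,0)),(.0207,(255,255,0))):
        p=z['pos']+A[:,2]*off; 
        for q,rr in((p,4),(p-A[:,1]*.0188,2)):
            k=R@q+t; u,v=k[0]/k[2]*fl+cx,k[1]/k[2]*fl+cy
            cv2.circle(g,(int((u-c0+.5)*S),int((v-r0+.5)*S)),rr,col,1)
    out.append(g)
h=max(o.shape[0] for o in out)
g=np.hstack([cv2.copyMakeBorder(o,0,h-o.shape[0],0,0,0) for o in out]); s=min(1,800/g.shape[1],600/g.shape[0]); print(g.shape)
cv2.imwrite('pics/v2.png',cv2.resize(g,None,fx=s,fy=s,interpolation=3)[:,:,::-1])
```

```text
(850, 1204, 3)
```

View pics/v2.png

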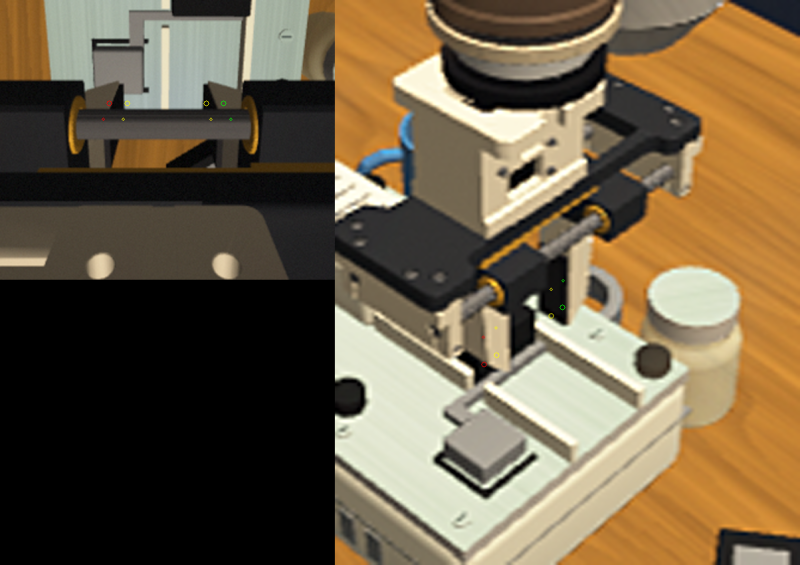

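The fingertips project to within a few mm of the tips seen in both views, near (485,365) and (562,315) in the side crop. I descend to just above the paddle.

Emit:
carry_out(steps=[0.45,0,0,-0.2,0,0.45,0,0,-0.4,0,0.45,0,0,-0.42,0,0.45,0,0,-0.42,0,0.45,0,0,-0.42,0])

```text
clock: 3.6
position: [0.5178, -0.0805, 0.106]
ee_rot: [-1.252, 1.137, -1.139]
force: [0.7, -0.0, 0.0]
width: 0.455
```

Run:
```python
from h import *
s=arm.observe(); print(s['position'],s['width'],s['force'])
b,_=snap('side','s2'); w,_=snap('wrist','w2')
cv2.imwrite('pics/v3.png',np.hstack([cv2.resize(b[180:330,190:340],(560,560),interpolation=2)])[:,:,::-1])
```

```text
[ 0.51783662 -0.08052424  0.10604936] 0.4552977500842027 [ 0.6992719  -0.00453597  0.01912961]
```

View pics/v3.png

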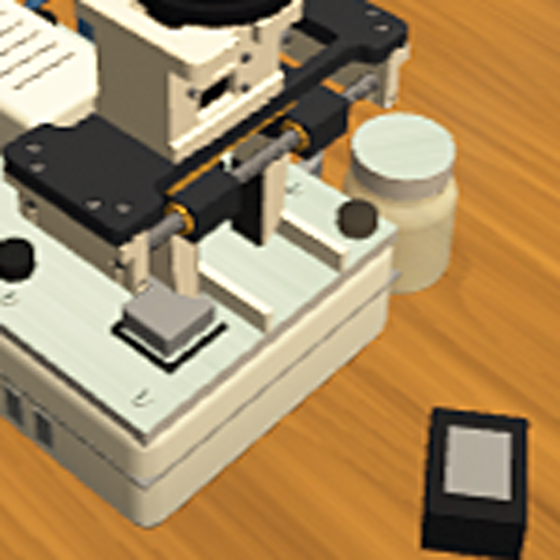

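The near fingertip, at about (185,297), seems to sit over the paddle's rear right edge. I measure the fingers from the depth in mixer coordinates before pressing.

Run:
```python
from h import *
c=np.array([.5179,.0236]);a=np.radians(5.5);x=np.array([np.cos(a),np.sin(a)]);y=np.array([-x[1],x[0]])
z=np.load('pics/s2.npz');P=pts('side',z['d']);X=(P[...,:2]-c)@x;Y=(P[...,:2]-c)@y;Z=P[...,2]
print('tcp',(z['pos'][:2]-c)@x,(z['pos'][:2]-c)@y)
for lo in(.088,.096,.104,.112,.12,.128):
  for t,x0,x1 in(('near',-.075,-.01),('far',-.01,.06)):
    m=(X>x0)&(X<x1)&(Y>-.13)&(Y<-.07)&(Z>lo)&(Z<lo+.008)
    if m.sum()>3: print(lo,t,m.sum(),'x',np.percentile(X[m],[3,50,97]).round(3),'y',np.percentile(Y[m],[3,50,97]).round(3))
z=np.load('pics/w2.npz');P=pts('wrist',z['d'],z);X=(P[...,:2]-c)@x;Y=(P[...,:2]-c)@y;Z=P[...,2]
m=(abs(X+.04)<.03)&(abs(Y+.102)<.03)&(Z>.09)&(Z<.102)
print('paddle wrist',m.sum(),[np.percentile(q[m],[3,50,97]).round(3) for q in(X,Y,Z)])
m=(abs(X-.02)<.033)&(Y<.0)&(Y>-.08)&(Z>.103)&(Z<.116)
print('pack wrist',m.sum(),[np.percentile(q[m],[3,50,97]).round(3) for q in(X,Y,Z)])
```

```text
tcp -0.010042957171986385 -0.10363879357246496
0.088 near 185 x [-0.059 -0.043 -0.011] y [-0.125 -0.111 -0.088]
0.088 far 80 x [-0.01   0.044  0.048] y [-0.129 -0.113 -0.095]
0.096 near 147 x [-0.058 -0.046 -0.029] y [-0.117 -0.104 -0.089]
0.104 near 8 x [-0.04  -0.037 -0.034] y [-0.115 -0.115 -0.114]
0.104 far 36 x [0.008 0.01  0.019] y [-0.115 -0.108 -0.094]
0.112 near 23 x [-0.049 -0.042 -0.034] y [-0.115 -0.114 -0.098]
0.112 far 38 x [0.009 0.011 0.023] y [-0.115 -0.112 -0.098]
0.12 near 44 x [-0.05  -0.049 -0.035] y [-0.115 -0.113 -0.098]
0.12 far 39 x [0.008 0.011 0.025] y [-0.115 -0.113 -0.102]
0.128 near 45 x [-0.051 -0.048 -0.035] y [-0.115 -0.113 -0.098]
0.128 far 41 x [0.009 0.011 0.025] y [-0.115 -0.113 -0.101]
paddle wrist 1554 [array([-0.057, -0.034, -0.011]), array([-0.109, -0.091, -0.08 ]), array([0.092, 0.097, 0.099])]
pack wrist 10063 [array([-0.005,  0.017,  0.04 ]), array([-0.059, -0.028, -0.002]), array([0.108, 0.11 , 0.111])]
```

The fingers span y = -0.114 to about -0.095 and straddle the axis as planned. The tips taper inward, so I widen slightly to 0.5 while pressing.

Emit:
carry_out(steps=[0.5,0,0,0,0,0.5,0,0,0,0,0.5,0,0,-0.04,0,0.5,0,0,-0.07,0,0.5,0,0,-0.09,0,0.5,0,0,-0.11,0,0.5,0,0,-0.13,0,0.5,0,0,-0.15,0,0.5,0,0,-0.17,0,0.5,0,0,-0.18,0,0.5,0,0,-0.18,0,0.5,0,0,-0.18,0])

```text
clock: 4.9
position: [0.5172, -0.0817, 0.0867]
ee_rot: [-1.253, 1.138, -1.14]
force: [1.1, -5.0, 0.5]
width: 0.497
```

```bash
cat > chk.py <<'E'
from h import *
import sys
t=sys.argv[1]
s=arm.observe(); print(s['position'],s['width'],s['force'],s['clock'])
b,_=snap('side','s'+t); w,_=snap('wrist','w'+t)
cv2.imwrite(f'pics/v{t}.png',np.hstack([cv2.resize(w,(400,300)),cv2.resize(b[180:330,160:360],(400,300),interpolation=2)])[:,:,::-1])
c=np.array([.5179,.0236]);a=np.radians(5.5);x=np.array([np.cos(a),np.sin(a)]);y=np.array([-x[1],x[0]])
for n,f in(('wrist','w'),('side','s')):
    z=np.load(f'pics/{f}{t}.npz');P=pts(n,z['d'],z);X=(P[...,:2]-c)@x;Y=(P[...,:2]-c)@y;Z=P[...,2]
    for nm,m in(('pack',(abs(X-.02)<.03)&(Y<.0)&(Y>-.14)&(Z>.104)&(Z<.116)),('paddle',(abs(X+.04)<.016)&(abs(Y+.102)<.016)&(Z>.083)&(Z<.1025))):
        if m.sum()>3: print(n,nm,m.sum(),[np.percentile(q[m],[3,50,97]).round(3) for q in(X,Y,Z)])
E
python3 chk.py 4
```

```text
[ 0.51717581 -0.08170855  0.08670199] 0.49712383226067436 [ 1.12504882 -4.97611956  0.48522126] 4.9
wrist pack 13399 [array([-0.005,  0.017,  0.039]), array([-0.09 , -0.052, -0.021]), array([0.105, 0.11 , 0.111])]
wrist paddle 1298 [array([-0.055, -0.036, -0.026]), array([-0.107, -0.093, -0.086]), array([0.085, 0.086, 0.101])]
side pack 87 [array([0.01 , 0.016, 0.028]), array([-0.116, -0.108, -0.077]), array([0.104, 0.11 , 0.115])]
side paddle 140 [array([-0.055, -0.046, -0.028]), array([-0.117, -0.112, -0.095]), array([0.083, 0.085, 0.102])]
```

View pics/v4.png

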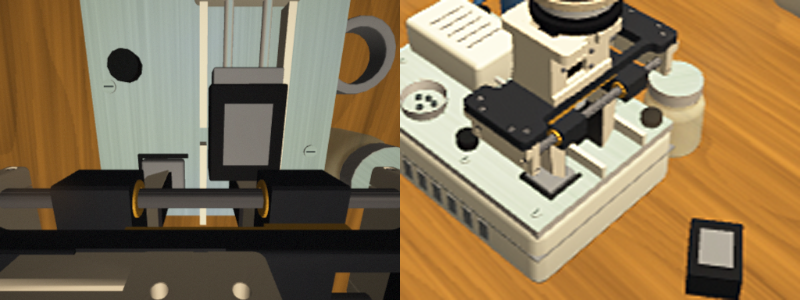

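The pack is held: its front is at y ≈ -0.09, the finger takes about 5 N along -y, and the paddle top is at 0.086. The wrist view shows the pack at (247,130) against the right finger, flat in the guide. I hold briefly and recheck.

Emit:
carry_out(steps=[0.5,0,0,0,0,0.5,0,0,0,0,0.5,0,0,0,0,0.5,0,0,0,0,0.5,0,0,0,0,0.5,0,0,0,0])

```text
clock: 5.6
position: [0.517, -0.0807, 0.0867]
ee_rot: [-1.253, 1.138, -1.138]
force: [2.1, -4.7, -0.0]
width: 0.502
```

```bash
python3 chk.py 5 && python3 -c "
from cell import arm
f=arm.observe()['force']; print(f)
if f[1]<-2: print(arm.sign_off())"
```

```text
[ 0.51702635 -0.08073143  0.0867244 ] 0.5022868309887264 [ 2.05767408 -4.71363366 -0.0352598 ] 5.6
wrist pack 13384 [array([-0.005,  0.016,  0.039]), array([-0.089, -0.051, -0.02 ]), array([0.105, 0.11 , 0.111])]
wrist paddle 1232 [array([-0.055, -0.036, -0.026]), array([-0.106, -0.092, -0.086]), array([0.084, 0.086, 0.101])]
side pack 83 [array([0.01 , 0.015, 0.027]), array([-0.115, -0.107, -0.076]), array([0.105, 0.109, 0.115])]
side paddle 143 [array([-0.055, -0.046, -0.028]), array([-0.117, -0.112, -0.095]), array([0.083, 0.085, 0.101])]
[ 0.97801331 -4.83678383 -0.50522518]
the job is handed in; nothing more can be done
None
```

I pressed the ejector paddle down with one finger, and the other finger, already in the guide, caught the pack when it popped out. I handed the job in at about 5.7 s with that finger still holding the pack; `sign_off` gives no verdict.

Last checks before handing in:
- **Catch:** the paddle's top is at about 86 mm, so it is pressed about 12 mm.
- **Pack:** its front is at about y = -90 mm, about 30 mm out from the catch and short of the plate's edge. Its top is at 110 mm, so it lies flat on the plate. Between the two checks 0.7 s apart it moved no more than about 1 mm.
- **Hold:** the finger takes about 4.8 N from the spring.
- **Bystanders:** I planned the path clear of them and saw none out of place in the pictures, but did not measure their positions.

**Disagreement:** the side camera's "pack" reading in the last two checks (y about -108 mm) is not the pack. The gripper hid the pack there, and the points are on the finger. The pack's position therefore comes from the wrist camera alone, and the force on the finger fits it.

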